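# Take the yellow tape roll off its stand

## Robot

A 6-joint arm with a two-finger parallel gripper is mounted at the origin on the work surface. World frame = base frame: x ahead of the robot, y to its left, z up, the work surface at z = 0. Lengths are in mm, angles in rad, forces in N, time in s.
With the tool pointing down it reaches from about 400 to 925 mm from the base axis. Payload 12.5 kg.
Tool frame: the origin (TCP) lies at the very end of the fingers, on their centre line; the grasp point (between the pads) lies 19 mm behind it; y points along the fingers, z is the direction in which the jaws open and shut, and the axes are right-handed (so a half turn about y gives the same grasp; the last joint's range is limited). The gripper opens to 95 mm and grips with 3 to 60 N. Pads are 20 mm wide; open, the fingers measure 119 mm over their backs; the gripper's body (75 mm by 180 mm) begins 59 mm behind the grasp point.
Start: joints at [1.066, 0.491, 1.559, -0, 1.092, -0.106], TCP at [242.681, 575.98, 214.661] pointing down, gripper open.
Joint ranges: [-3.1, 3.1], [-0.84, 2.19], [0.05, 2.79], [-1.13, 4.28], [0.06, 2.93], [-2.69, 2.69]. Speed limits (rad/s): [2.22, 2.22, 2.79, 3.14, 3.14, 3.14].

## Interface

Orientations are given as [roll, pitch, yaw] about the fixed x, y, z axes, in that order (R = Rz(yaw) Ry(pitch) Rx(roll)).
In Python, from cell import env, optics gives the robot as it stands.
- The arm moves only by the tool drive_tool, never from a script. Its argument "steps" is a list of rows, each an object with "slide": the shift along the tool's x, y, z in m, a list of three; "dr": the turn, a rotation vector about the tool's x, y, z in rad, a list of three; "fingers": the finger opening in m, from 0 to 0.0951. A call has 1 to 5 rows; each row is the pose to reach, as a shift and turn from the pose commanded when the call began, along the tool's axes at that moment; what a row does not reach only later rows make up. A row lasts 1/12 s, in which the tool goes at most 41.7 mm and 7.16 degrees, less where a joint would pass 70% of its speed; a pose out of reach is approached as far as the arm can. A call with a gripper value outside its range is refused whole. The fingers move at their own pace and stop on an object; the grip force is fixed at half the most. Time passes only in rows, so rows that repeat a pose let the fingers close. It gives the time, the measured TCP pose, the force and the opening at its end, in the units of the state.
- env.state(): the state, without advancing time (a new reading comes with each control period).
- optics.read_camera(name): name is "scene" or "top" or "wrist"; returns the picture (384x512x3 uint8, red, green, blue); there is no depth.
- optics.camera_model(name): a dict with "mtx" (3x3 intrinsics, pixels), "R" (3x3) and "t" (3): a world point X has camera coordinates R X + t. Camera axes: x right, y down, z forward; pixel columns grow to the right and rows downward; lengths in mm; the calibration is good to about 2 mm. A picture is of the moment at which its call begins: read the wrist's pose just before it. camera_model takes no time and is no camera call; for the wrist camera it gives the pose at the moment of the call.
- env.job_done(): hands the job in, once; it reports no verdict.
The state is a dict: "t": time; "joints": joint angles; "qvel": joint speeds; "tau": joint torques, N m; "eef_pos": TCP position; "tcp_rot": TCP orientation; "ft_force": force on the tool from outside, world axes, zero at the start; "moment": the same for the moment, N m; "opening": opening from 0.0 (shut) to 1.0 (fully open).
Only numpy, scipy, OpenCV 4.12 (cv2) and the standard library are available. Lean on these libraries where they do the work, as an engineer would, in place of code of your own. Each camera call takes 0.05 s, during which the arm holds its last target.

## Task

Slide the yellow roll of labelling tape straight up off its post on the tape stand and lay it flat in the white tray: set it down gently, do not drop it, and let go. Leave the blue and the red roll on their posts.

Things in the scene. Friction and masses are not known exactly. Their poses are not given: they have to be found in the camera images.
- yellow_roll_mid (a point): Yellow tape roll, loose on any one of three like steel posts: an upright ring 56 mm across, 38 mm high, bore 26 mm on a cardboard core, 50 to 100 g, firm to grip across its outside. Point: on its axis, half-way up (49 mm above the bench at the start). Its post is 18 mm thick, its top 84 mm above the bench, 16 mm above the roll's: the roll must rise 54 mm to come clear. z is the axis.
- blue_roll_mid (a point): Blue tape roll, same size, stays on its post. Point: on its axis, half-way up. The stand that holds the three rolls is fixed: a white base plate 75 x 275 mm, 12 mm thick, with three posts 95 mm apart in a straight row along its length, one roll on each. A grey collar 34 mm across carries each roll, underside 30 mm above the bench.
- red_roll_mid (a point): Red tape roll, same size, on another post of the same stand; stays on its post. Point: on its axis, half-way up.
- tray: Shallow open white plastic tray, fixed to the bench, empty: 170 x 170 mm outside, 22 mm high, walls and floor 4 mm thick. Origin at the centre of its underside, at bench height; x and y along its sides, z up. A roll lying flat in it has its middle 23 mm above the bench.
Things that resemble listed ones, but are neither listed nor needed, are in the scene too. Of the things like the tray, leave any that is green; of the rest the larger one is meant. Of the things that look like the part that bears yellow_roll_mid, the smaller one is meant.

How it is judged:
By the outcome, as a careful person would: the job done as asked, in the order asked, and still so for the second after the job is handed in, with the robot touching nothing.
It also fails if it takes over 42 s, if anything falls off the work surface, if the arm or the gripper's body presses on something with over 40 N, if the wrist force passes 120 N, or if a joint passes its speed limit or range.

## Working session

There is one attempt and no reset: what is moved stays moved. The work goes in short steps, Python scripts to look and compute and a tool call to move; the robot and the scene stay as the last step left them, time stands still between calls to the robot, and variables do not carry over. Pictures are saved under pics/ and viewed, and the job is handed in when it is done.

Besides the shell and the picture viewer there is one more tool, called after "Emit:" by a JSON object that holds its "api" and its "payload", one argument or row to a line. drive_tool: Moves the arm, as the interface text tells. Its arguments: {"type":"object","properties":{"steps":{"type":"array","items":{"type":"object","properties":{"slide":{"type":"array","items":{"type":"number"}},"dr":{"type":"array","items":{"type":"number"}},"fingers":{"type":"number"}}}}},"required":["steps"]}

```bash
mkdir -p pics; ls
python3 - <<'E'
from cell import env, optics
import cv2
for n in ["scene","top","wrist"]:
    im=optics.read_camera(n); cv2.imwrite(f"pics/{n}0.png",im[:,:,::-1])
    m=optics.camera_model(n); print(n,m)
print(env.state())
E
```

```text
pics
scene {'mtx': array([[488.94334482,   0.        , 253.71062251],
       [  0.        , 488.94334482, 191.2099386 ],
       [  0.        ,   0.        ,   1.        ]]), 'R': array([[ 0.42315098,  0.90597929, -0.01203187],
       [ 0.77748068, -0.3698887 , -0.50863164],
       [-0.46526018,  0.20587343, -0.86090016]]), 't': array([ -64.85512788, -376.67599032, 1586.79637078])}
top {'mtx': array([[445.20278155,   0.        , 251.72915572],
       [  0.        , 445.20278155, 196.21503269],
       [  0.        ,   0.        ,   1.        ]]), 'R': array([[-0.08823841, -0.99608612, -0.00514131],
       [-0.97392838,  0.08735619, -0.2093619 ],
       [ 0.20899161, -0.01346649, -0.97782471]]), 't': array([ -95.56325462,  452.18680907, 1205.83395233])}
wrist {'mtx': array([[294.62815332,   0.        , 252.00452584],
       [  0.        , 294.62815332, 190.08827487],
       [  0.        ,   0.        ,   1.        ]]), 'R': array([[ 0.38833682,  0.92151666, -0.00124432],
       [ 0.89154445, -0.37536395,  0.25347661],
       [ 0.23311584, -0.09954367, -0.96734072]]), 't': array([-624.49198405,  -29.13271825,  389.630571  ])}
{'t': 0.15, 'joints': array([ 1.06636023e+00,  4.91414661e-01,  1.55932179e+00,  1.06314065e-05,
        1.09170562e+00, -1.05604577e-01]), 'qvel': array([-0.00113573, -0.00109519, -0.00366035, -0.00011269, -0.000593  ,
        0.0016472 ]), 'tau': array([ 1.13198792e-03, -6.12895989e+01, -2.58280402e+01,  6.92766113e-02,
        4.73394874e-02, -4.45564558e-05]), 'eef_pos': array([242.60337306, 575.79355099, 214.19573927]), 'tcp_rot': array([-1.57164001e+00,  9.89129734e-05, -3.98836467e-01]), 'ft_force': array([-0.12263714, -0.27443046, -0.12317879]), 'moment': array([-0.03303962, -0.01044799, -0.0016641 ]), 'opening': 0.9967343573252457}
```

View pics/scene0.png

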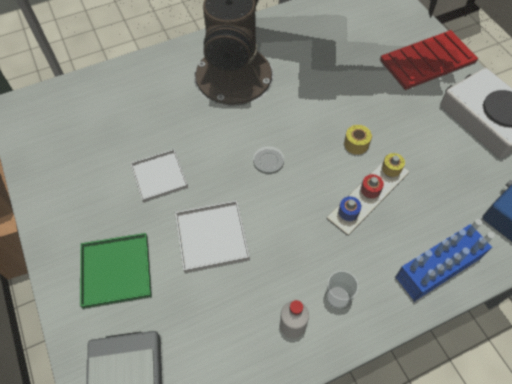

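View pics/top0.png

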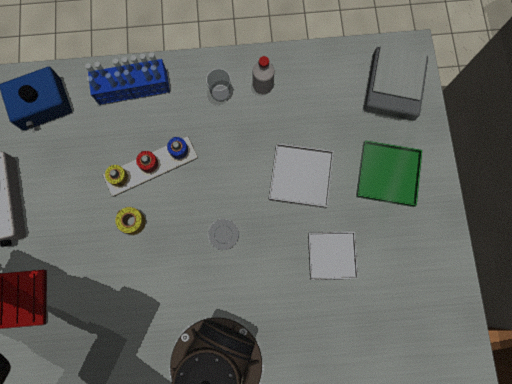

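View pics/wrist0.png

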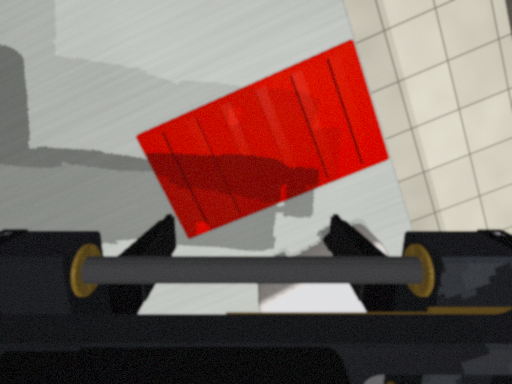

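Scene shows a stand with three rolls (yellow, red, blue), a loose yellow roll, and three trays: large white, small white and green. I'll enlarge the crops next.

Run:
```python
import cv2, numpy as np
a=cv2.imread("pics/top0.png")[125:245,90:210]; b=cv2.imread("pics/top0.png")[135:215,260:340]
c=cv2.imread("pics/scene0.png")[115:240,320:420]
cv2.imwrite("pics/c1.png",cv2.resize(a,None,fx=5,fy=5,interpolation=cv2.INTER_CUBIC))
cv2.imwrite("pics/c2.png",cv2.resize(b,None,fx=6,fy=6,interpolation=cv2.INTER_CUBIC))
cv2.imwrite("pics/c3.png",cv2.resize(c,None,fx=4.8,fy=4.8,interpolation=cv2.INTER_CUBIC))
```

```text
(no output)
```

View pics/c1.png

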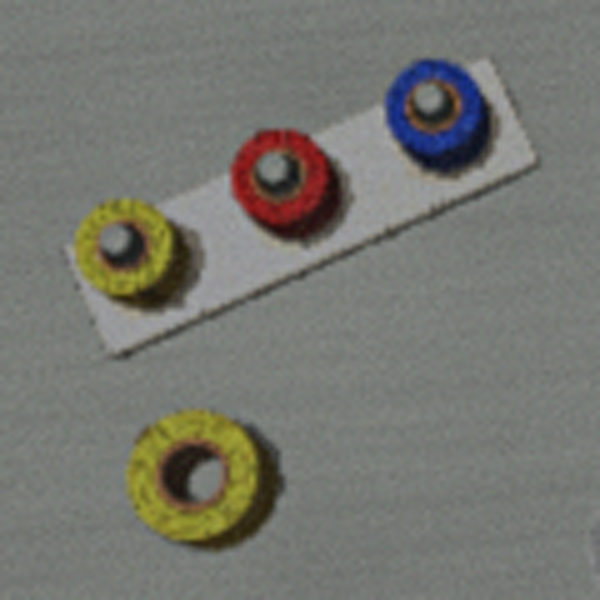

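View pics/c2.png

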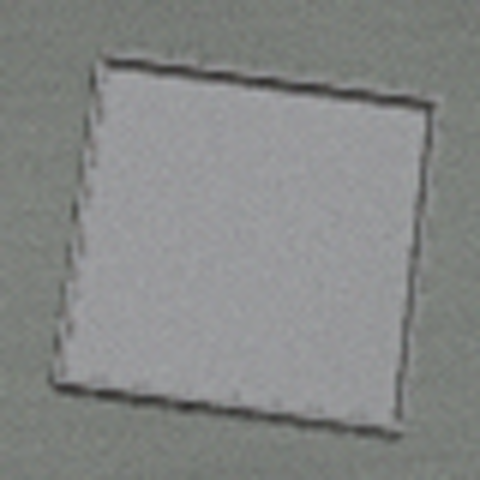

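View pics/c3.png

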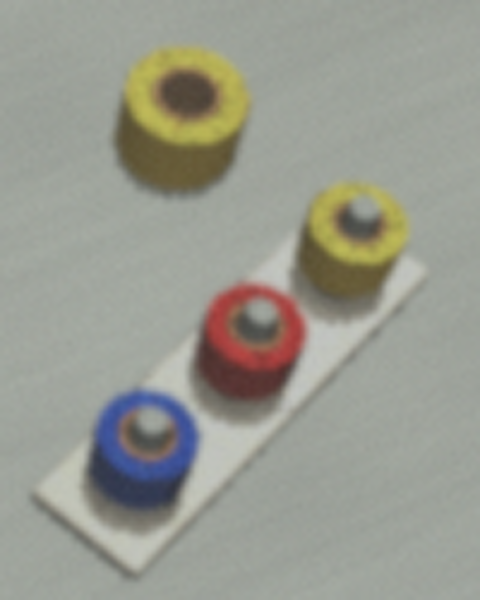

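Candidates: the yellow roll on a post at top (115,174) and the free-standing bigger yellow roll at (129,221). The first is on the stand and smaller, so it's the one. For the tray, the white one at (301,176) is larger than the one at (332,256), and green (389,174) is excluded.

```bash
cat > h.py <<'E'
import numpy as np
from cell import env, optics
def ray(n,u,v,z,m=None):
    m=m or optics.camera_model(n); R,t,K=m["R"],m["t"],m["mtx"]
    c=-R.T@t; d=R.T@np.linalg.inv(K)@np.array([u,v,1.]); return c+d*(z-c[2])/d[2]
def crop(n,x,y,f,u0,v0,z): return ray(n,(x+.5)/f-.5+u0,(y+.5)/f-.5+v0,z)
E
python3 - <<'E'
from h import *
np.set_printoptions(precision=1,suppress=True)
for l,x,y,z in [("Y ring",125,248,68),("R ring",283,178,68),("B ring",435,107,68),("Ypost",121,240,84),("Rpost",278,168,84),("Bpost",431,97,84),("s1",70,247,12),("s2",489,57,12),("s3",538,160,12),("s4",116,357,12),("loose",195,475,45),
 ("looseL",128,475,45),("looseR",262,475,45),("YL",75,250,68),("YR",175,247,68)]: print("top",l,crop("top",x,y,5,90,125,z))
for l,x,y,z in [("Y ring",357,223,68),("R ring",254,324,68),("B ring",147,433,68),("Ypost",365,208,84),("Rpost",262,311,84),("Bpost",152,422,84),("s1",35,494,12),("s2",137,576,12),("s3",427,270,12)]: print("scene",l,crop("scene",x,y,4.8,320,115,z))
P=[crop("top",x,y,6,260,135,22) for x,y in [(97,62),(434,104),(400,434),(55,385)]]
for p in P: print("tray",p)
print(np.mean(P,0),[np.linalg.norm(P[i]-P[i-1]) for i in range(4)])
for c in [(178,209),(237,204),(247,261),(186,269)]: print(ray("scene",*c,22))
E
```

```text
top Y ring [534.8 242.2  68. ]
top R ring [567.7 152.3  68. ]
top B ring [601.9  64.6  68. ]
top Ypost [534.8 239.5  84. ]
top Rpost [568.6 151.3  84. ]
top Bpost [602.4  64.1  84. ]
top s1 [554.7 291.1  12. ]
top s2 [649.9  39.3  12. ]
top s3 [583.2  14.1  12. ]
top s4 [486.2 265.7  12. ]
top loose [406.7 213.2  45. ]
top looseL [410.  250.5  45. ]
top looseR [403.3 175.9  45. ]
top YL [536.1 270.2  68. ]
top YR [532.8 214.2  68. ]
scene Y ring [538.5 241.3  68. ]
scene R ring [570.8 153.   68. ]
scene B ring [604.8  64.6  68. ]
scene Ypost [539.4 241.5  84. ]
scene Rpost [572.6 153.3  84. ]
scene Bpost [606.7  63.6  84. ]
scene s1 [588.6  12.5  12. ]
scene s2 [656.3  37.8  12. ]
scene s3 [557.8 292.6  12. ]
tray [ 595.  -219.8   22. ]
tray [ 558.8 -381.7   22. ]
tray [ 397.2 -345.    22. ]
tray [ 435.6 -183.7   22. ]
[ 496.7 -282.6   22. ] [np.float64(163.4510384931961), np.float64(165.94704067597763), np.float64(165.67865142266115), np.float64(165.80846090991727)]
[ 399.1 -338.8   22. ]
[ 453.1 -189.5   22. ]
[ 614.2 -233.7   22. ]
[ 568.4 -380.8   22. ]
```

Emit:
{"api": "drive_tool", "payload": {
  "steps": [
    {"slide":[0.027,0.003,-0.013],"dr":[0,0.08,0],"fingers":0.095},
    {"slide":[0.054,0.006,-0.026],"dr":[0,0.16,0],"fingers":0.095},
    {"slide":[0.081,0.009,-0.039],"dr":[0,0.24,0],"fingers":0.095},
    {"slide":[0.108,0.012,-0.052],"dr":[0,0.32,0],"fingers":0.095},
    {"slide":[0.135,0.015,-0.065],"dr":[0,0.4,0],"fingers":0.095}
  ]
}}

```text
t: 0.57
eef_pos: [342.5, 462.5, 199.3]
tcp_rot: [-1.571, -0.0, -0.802]
ft_force: [0.5, 0.5, 0.1]
opening: 0.998
```

```bash
cat >> h.py <<'E'
from scipy.spatial.transform import Rotation as Ro
np.set_printoptions(precision=4,suppress=True)
def delta(p,jaw=None):
    s=env.state(); R=Ro.from_euler("xyz",s["tcp_rot"]).as_matrix()
    z=R[:,2]; a=np.arctan2(z[1],z[0])
    print("pos",s["eef_pos"],"rot",s["tcp_rot"],"jaw deg",np.degrees(a),"t",s["t"],"F",s["ft_force"],"open",s["opening"])
    print("slide",R.T@(np.array(p)-s["eef_pos"])/1000)
    if jaw is not None:
        e=np.array([0,-1,0]);x=None
        T=np.column_stack([np.cross([0,0,-1],[np.cos(jaw),np.sin(jaw),0]),[0,0,-1],[np.cos(jaw),np.sin(jaw),0]])
        print("dr",Ro.from_matrix(R.T@T).as_rotvec())
E
python3 -c "
from h import *
delta([538,241.5,170],np.radians(20.8))"
```

```text
pos [342.4506 462.4851 199.3415] rot [-1.5711 -0.     -0.8024] jaw deg 44.0254051705145 t 0.5667 F [0.5301 0.5498 0.1368] open 0.9977025808432458
slide [ 0.2948  0.0294 -0.013 ]
dr [0.0003 0.4054 0.0001]
```

Emit:
{"api": "drive_tool", "payload": {
  "steps": [
    {"slide":[0.035,0,0],"dr":[0,0.08,0],"fingers":0.095},
    {"slide":[0.07,0,-0.003],"dr":[0,0.16,0],"fingers":0.095},
    {"slide":[0.105,0,-0.006],"dr":[0,0.24,0],"fingers":0.095},
    {"slide":[0.14,0,-0.009],"dr":[0,0.32,0],"fingers":0.095},
    {"slide":[0.17,0,-0.013],"dr":[0,0.405,0],"fingers":0.095}
  ]
}}

```text
t: 0.98
eef_pos: [452.3, 331.0, 199.5]
tcp_rot: [-1.571, -0.0, -1.208]
ft_force: [0.3, -0.3, -0.7]
opening: 0.997
```

```bash
python3 -c "
from h import *
delta([538,241.5,200],np.radians(20.8))"
```

```text
pos [452.318  331.0369 199.5188] rot [-1.5708 -0.0001 -1.2081] jaw deg 20.77946003692577 t 0.9833 F [ 0.2865 -0.2502 -0.6808] open 0.9967813260973958
slide [ 0.1141 -0.0005  0.0483]
dr [ 0.0001 -0.0004  0.0001]
```

Emit:
{"api": "drive_tool", "payload": {
  "steps": [
    {"slide":[0.03,0,0.012],"dr":[0,0,0],"fingers":0.095},
    {"slide":[0.06,0,0.025],"dr":[0,0,0],"fingers":0.095},
    {"slide":[0.09,0,0.038],"dr":[0,0,0],"fingers":0.095},
    {"slide":[0.114,0,0.048],"dr":[0,0,0],"fingers":0.095},
    {"slide":[0.114,0,0.048],"dr":[0,0,0],"fingers":0.095}
  ]
}}

```text
t: 1.4
eef_pos: [539.6, 240.5, 199.3]
tcp_rot: [-1.57, -0.001, -1.207]
ft_force: [-0.7, -0.5, -0.9]
opening: 1.003
```

```bash
python3 -c "
from h import *
import cv2
m=optics.camera_model('wrist'); np.savez('w1.npz',**m)
cv2.imwrite('pics/w1.png',optics.read_camera('wrist')[:,:,::-1])
delta([538,241.5,200],np.radians(20.8))
for p in [(538,241.5,68),(538,241.5,84),(572,152.5,84)]:
  q=m['mtx']@(m['R']@np.array(p)+m['t']); print(q[:2]/q[2])
"
```

```text
pos [537.958  241.9339 199.1607] rot [-1.5713  0.     -1.2069] jaw deg 20.84738544203157 t 1.45 F [-0.72    0.2841  0.6894] open 0.9987260470447779
slide [ 0.0004 -0.0008 -0.0001]
dr [ 0.0005  0.0008 -0.    ]
[250.6042 181.0948]
[250.5317 184.7162]
[250.7609 270.7517]
```

View pics/w1.png

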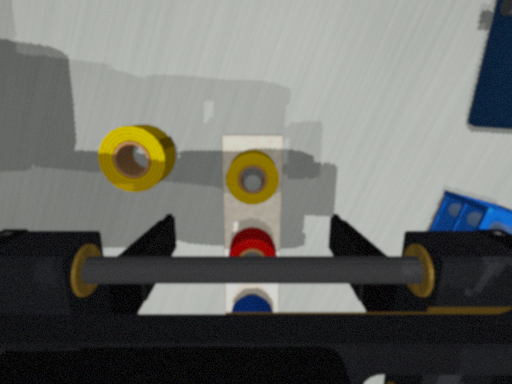

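```bash
python3 -c "
import cv2
a=cv2.imread('pics/w1.png')[125:245,200:310]
cv2.imwrite('pics/w1c.png',cv2.resize(a,None,fx=5,fy=5,interpolation=cv2.INTER_CUBIC))"
```

```text
(no output)
```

View pics/w1c.png

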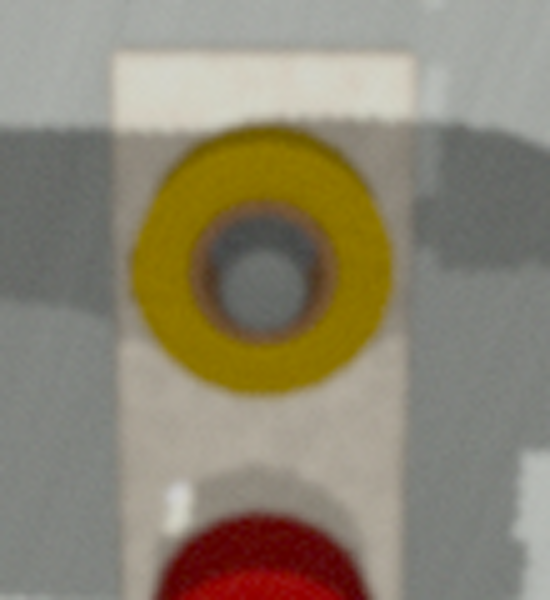

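The crop shows the yellow ring's top centred at about crop (263,268) and its post top at (263,290), both upright with the bore around the post.

```bash
python3 -c "
from h import *
m=dict(np.load('w1.npz'))
for x,y,z in [(263,268,68),(133,268,68),(392,268,68),(263,290,84)]:
  p=ray('wrist',(x+.5)/5-.5+200,(y+.5)/5-.5+125,z,m); print(p)
delta([537.5,243,100],np.radians(20.8))
print(ray('wrist',252,270,84,m))
"
```

```text
[538.4579 244.9899  68.    ]
[513.0977 235.3406  68.    ]
[563.6234 254.5652  68.    ]
[538.781  244.1084  84.    ]
pos [537.958  241.9339 199.1607] rot [-1.5713  0.     -1.2069] jaw deg 20.84738544203157 t 1.45 F [-0.72    0.2841  0.6894] open 0.9987260470447779
slide [-0.0012  0.0992 -0.    ]
dr [ 0.0005  0.0008 -0.    ]
[572.9259 153.8159  84.    ]
```

Emit:
{"api": "drive_tool", "payload": {
  "steps": [
    {"slide":[-0.001,0.02,0],"dr":[0,0,0],"fingers":0.095},
    {"slide":[-0.001,0.04,0],"dr":[0,0,0],"fingers":0.095},
    {"slide":[-0.001,0.06,0],"dr":[0,0,0],"fingers":0.095},
    {"slide":[-0.001,0.08,0],"dr":[0,0,0],"fingers":0.095},
    {"slide":[-0.001,0.1,0],"dr":[0,0,0],"fingers":0.095}
  ]
}}

```text
t: 1.87
eef_pos: [535.5, 245.5, 98.8]
tcp_rot: [-1.571, 0.0, -1.203]
ft_force: [0.9, 0.5, -0.3]
opening: 0.998
```

Emit:
{"api": "drive_tool", "payload": {
  "steps": [
    {"slide":[0,0.015,0],"dr":[0,0,0],"fingers":0.095},
    {"slide":[0,0.03,0],"dr":[0,0,0],"fingers":0.095},
    {"slide":[0,0.045,0],"dr":[0,0,0],"fingers":0.095},
    {"slide":[0,0.057,0],"dr":[0,0,0],"fingers":0.095},
    {"slide":[0,0.063,0],"dr":[0,0,0],"fingers":0.095}
  ]
}}

```text
t: 2.28
eef_pos: [535.4, 245.1, 35.2]
tcp_rot: [-1.573, 0.0, -1.203]
ft_force: [0.1, -0.6, -1.1]
opening: 0.999
```

Emit:
{"api": "drive_tool", "payload": {
  "steps": [
    {"slide":[0,0,0],"dr":[0,0,0],"fingers":0.08},
    {"slide":[0,0,0],"dr":[0,0,0],"fingers":0.07},
    {"slide":[0,0,0],"dr":[0,0,0],"fingers":0.065},
    {"slide":[0,0,0],"dr":[0,0,0],"fingers":0.06},
    {"slide":[0,0,0],"dr":[0,0,0],"fingers":0.06}
  ]
}}

```text
t: 2.7
eef_pos: [536.7, 244.6, 37.3]
tcp_rot: [-1.57, 0.0, -1.204]
ft_force: [-0.5, 0.1, -0.9]
opening: 0.705
```

```bash
python3 -c "
from h import *
import cv2
m=optics.camera_model('wrist'); np.savez('w2.npz',**m)
cv2.imwrite('pics/w2.png',optics.read_camera('wrist')[:,:,::-1])
delta([537.5,243,36],np.radians(20.8))
"
```

```text
pos [536.7268 244.5841  37.2384] rot [-1.5698  0.     -1.2039] jaw deg 21.022222077522713 t 2.75 F [-0.1359  0.5875 -1.1118] open 0.6691781557354531
slide [0.0018 0.0012 0.0002]
dr [-0.001   0.0039 -0.    ]
```

View pics/w2.png

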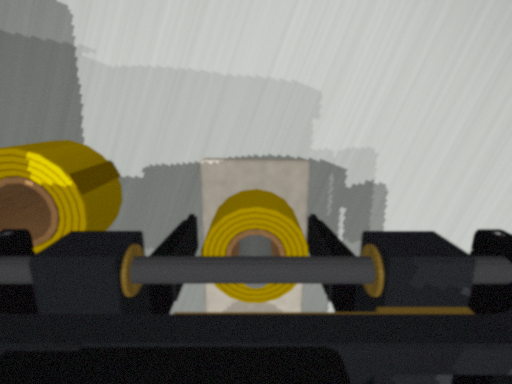

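The roll at (256,245) sits centred between the fingers at (195,230) and (315,230), with the post inside the bore. Closing now.

Emit:
{"api": "drive_tool", "payload": {
  "steps": [
    {"slide":[0.001,0,0],"dr":[0,0,0],"fingers":0.055},
    {"slide":[0.001,0,0],"dr":[0,0,0],"fingers":0.05},
    {"slide":[0.001,0,0],"dr":[0,0,0],"fingers":0.045},
    {"slide":[0.001,0,0],"dr":[0,0,0],"fingers":0.045},
    {"slide":[0.001,0,0],"dr":[0,0,0],"fingers":0.045}
  ]
}}

```text
t: 3.17
eef_pos: [537.1, 243.5, 36.9]
tcp_rot: [-1.57, -0.0, -1.204]
ft_force: [-1.0, -1.9, 4.9]
opening: 0.575
```

Emit:
{"api": "drive_tool", "payload": {
  "steps": [
    {"slide":[0,0,0],"dr":[0,0,0],"fingers":0.045},
    {"slide":[0,-0.002,0],"dr":[0,0,0],"fingers":0.045},
    {"slide":[0,-0.006,0],"dr":[0,0,0],"fingers":0.045},
    {"slide":[0,-0.01,0],"dr":[0,0,0],"fingers":0.045},
    {"slide":[0,-0.015,0],"dr":[0,0,0],"fingers":0.045}
  ]
}}

```text
t: 3.58
eef_pos: [536.6, 243.6, 51.8]
tcp_rot: [-1.571, 0.0, -1.204]
ft_force: [0.3, -0.2, -0.6]
opening: 0.572
```

Emit:
{"api": "drive_tool", "payload": {
  "steps": [
    {"slide":[0,-0.01,0],"dr":[0,0,0],"fingers":0.045},
    {"slide":[0,-0.02,0],"dr":[0,0,0],"fingers":0.045},
    {"slide":[0,-0.03,0],"dr":[0,0,0],"fingers":0.045},
    {"slide":[0,-0.04,0],"dr":[0,0,0],"fingers":0.045},
    {"slide":[0,-0.05,0],"dr":[0,0,0],"fingers":0.045}
  ]
}}

```text
t: 4.0
eef_pos: [536.9, 243.6, 103.0]
tcp_rot: [-1.57, 0.0, -1.204]
ft_force: [-0.3, 0.6, -0.9]
opening: 0.575
```

Emit:
{"api": "drive_tool", "payload": {
  "steps": [
    {"slide":[0,-0.015,0],"dr":[0,0,0],"fingers":0.045},
    {"slide":[0,-0.03,0],"dr":[0,0,0],"fingers":0.045},
    {"slide":[0,-0.045,0],"dr":[0,0,0],"fingers":0.045},
    {"slide":[0,-0.06,0],"dr":[0,0,0],"fingers":0.045},
    {"slide":[0,-0.07,0],"dr":[0,0,0],"fingers":0.045}
  ]
}}

```text
t: 4.42
eef_pos: [537.1, 243.7, 173.8]
tcp_rot: [-1.569, -0.0, -1.204]
ft_force: [0.3, 0.9, -0.2]
opening: 0.573
```

```bash
python3 -c "
from h import *
import cv2
cv2.imwrite('pics/w3.png',optics.read_camera('wrist')[:,:,::-1])
cv2.imwrite('pics/s3.png',optics.read_camera('scene')[:,:,::-1])
c=cv2.imread('pics/scene0.png')[195:280,165:260]
cv2.imwrite('pics/c4.png',cv2.resize(c,None,fx=6,fy=6,interpolation=cv2.INTER_CUBIC))
delta([500,-283,170],np.radians(-13))
"
```

```text
pos [537.4041 243.8249 173.6541] rot [-1.5676 -0.0001 -1.2038] jaw deg 21.02924334915694 t 4.5167 F [ 0.5328  0.7731 -0.9152] open 0.569622783669549
slide [ 0.4783  0.003  -0.224 ]
dr [-0.0032  0.5939 -0.0009]
```

View pics/w3.png

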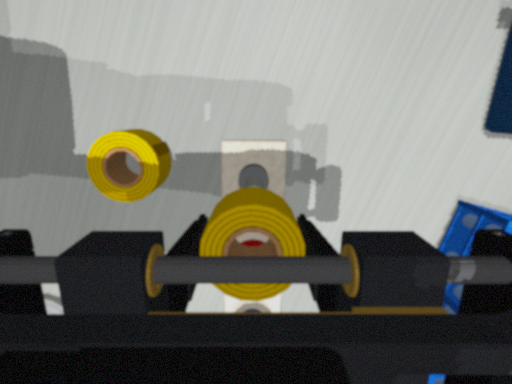

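View pics/s3.png

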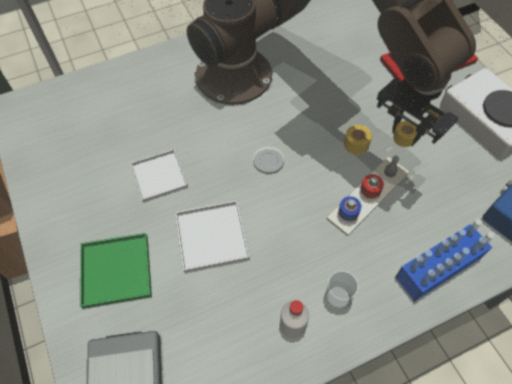

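View pics/c4.png

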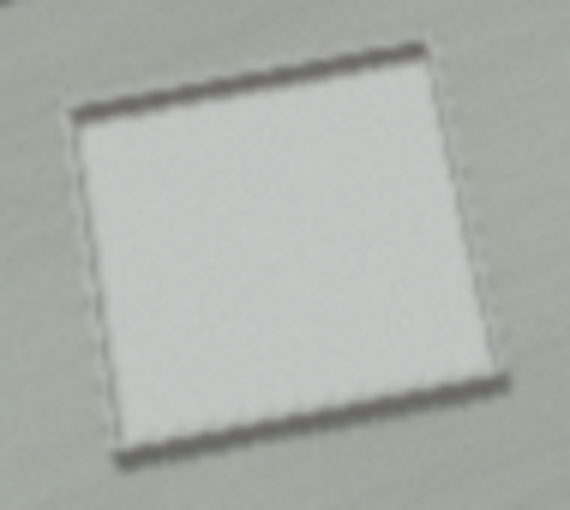

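The roll is held level between the fingers at (252,245) and is clear of its post, which shows bare at (253,178). Red and blue are still on theirs. Next I carry it over to the tray.

Emit:
{"api": "drive_tool", "payload": {
  "steps": [
    {"slide":[0.01,0,-0.005],"dr":[0,0.01,0],"fingers":0.045},
    {"slide":[0.03,0,-0.014],"dr":[0,0.04,0],"fingers":0.045},
    {"slide":[0.055,0,-0.026],"dr":[0,0.07,0],"fingers":0.045},
    {"slide":[0.08,0,-0.038],"dr":[0,0.1,0],"fingers":0.045},
    {"slide":[0.106,0,-0.05],"dr":[0,0.13,0],"fingers":0.045}
  ]
}}

```text
t: 4.93
eef_pos: [527.1, 125.0, 170.5]
tcp_rot: [-1.573, 0.0, -1.335]
ft_force: [0.5, -0.3, -0.6]
opening: 0.575
```

```bash
python3 -c "
from h import *
P=[crop('scene',x,y,6,165,195,22) for x,y in [(72,108),(426,45),(508,378),(120,456)]]
print(np.array(P),np.mean(P,0))
delta([500,-283,170],np.radians(-13))
"
```

```text
[[ 407.6999 -346.0959   22.    ]
 [ 446.0284 -190.509    22.    ]
 [ 608.2433 -224.6836   22.    ]
 [ 570.788  -385.557    22.    ]] [ 508.1899 -286.7114   22.    ]
pos [527.1482 125.0342 170.5483] rot [-1.5727  0.0002 -1.3353] jaw deg 13.492348364193681 t 4.9333 F [ 0.5268 -0.2949 -0.6344] open 0.5749377522661284
slide [ 0.3904  0.0007 -0.1216]
dr [0.0019 0.4624 0.0002]
```

Emit:
{"api": "drive_tool", "payload": {
  "steps": [
    {"slide":[0.028,0,-0.009],"dr":[0,0.035,0],"fingers":0.045},
    {"slide":[0.056,0,-0.017],"dr":[0,0.07,0],"fingers":0.045},
    {"slide":[0.084,0,-0.026],"dr":[0,0.105,0],"fingers":0.045},
    {"slide":[0.112,0,-0.035],"dr":[0,0.14,0],"fingers":0.045},
    {"slide":[0.14,0,-0.043],"dr":[0,0.175,0],"fingers":0.045}
  ]
}}

```text
t: 5.35
eef_pos: [518.0, -21.3, 170.7]
tcp_rot: [-1.573, 0.0, -1.511]
ft_force: [0.3, 0.1, -0.6]
opening: 0.576
```

```bash
python3 -c "
from h import *
delta([502,-284,170],np.radians(-13))
"
```

```text
pos [517.983  -21.3483 170.6537] rot [-1.5727  0.0004 -1.5112] jaw deg 3.416493277006388 t 5.35 F [ 0.2685  0.0669 -0.6345] open 0.5757211205853818
slide [ 0.2612  0.0006 -0.0316]
dr [ 0.0019  0.2865 -0.0002]
```

Emit:
{"api": "drive_tool", "payload": {
  "steps": [
    {"slide":[0.03,0,-0.004],"dr":[0,0.035,0],"fingers":0.045},
    {"slide":[0.06,0,-0.007],"dr":[0,0.07,0],"fingers":0.045},
    {"slide":[0.09,0,-0.011],"dr":[0,0.105,0],"fingers":0.045},
    {"slide":[0.12,0,-0.014],"dr":[0,0.14,0],"fingers":0.045},
    {"slide":[0.15,0,-0.018],"dr":[0,0.175,0],"fingers":0.045}
  ]
}}

```text
t: 5.77
eef_pos: [509.4, -172.1, 170.6]
tcp_rot: [-1.573, 0.001, -1.686]
ft_force: [1.0, 1.1, 0.1]
opening: 0.573
```

```bash
python3 -c "
from h import *
delta([502,-284,170],np.radians(-13))
"
```

```text
pos [ 509.382  -172.0666  170.5994] rot [-1.5725  0.0006 -1.6863] jaw deg -6.616054254714926 t 5.7667 F [1.0457 1.1048 0.0715] open 0.5733696871663605
slide [0.112  0.0005 0.0056]
dr [ 0.0018  0.1114 -0.0005]
```

Emit:
{"api": "drive_tool", "payload": {
  "steps": [
    {"slide":[0.03,0,0.002],"dr":[0,0.03,0],"fingers":0.045},
    {"slide":[0.06,0,0.003],"dr":[0,0.06,0],"fingers":0.045},
    {"slide":[0.085,0,0.005],"dr":[0,0.09,0],"fingers":0.045},
    {"slide":[0.104,0,0.006],"dr":[0,0.11,0],"fingers":0.045},
    {"slide":[0.112,0,0.006],"dr":[0,0.11,0],"fingers":0.045}
  ]
}}

```text
t: 6.18
eef_pos: [502.7, -284.7, 170.4]
tcp_rot: [-1.572, 0.0, -1.797]
ft_force: [-0.9, -0.6, -1.5]
opening: 0.573
```

```bash
python3 -c "
from h import *
import cv2
m=optics.camera_model('wrist'); np.savez('w4.npz',**m)
cv2.imwrite('pics/w4.png',optics.read_camera('wrist')[:,:,::-1])
cv2.imwrite('pics/t4.png',optics.read_camera('top')[:,:,::-1])
delta([502,-284,170],np.radians(-13))
"
```

```text
pos [ 502.9781 -283.1329  170.6439] rot [-1.5723  0.0007 -1.7952] jaw deg -12.859041326387334 t 6.2833 F [ 0.1797  0.1662 -0.3826] open 0.5765633033331476
slide [ 0.0011  0.0006 -0.0008]
dr [ 0.0015  0.0025 -0.0007]
```

View pics/w4.png

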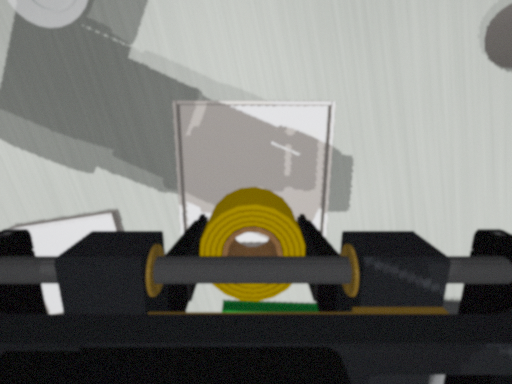

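View pics/t4.png

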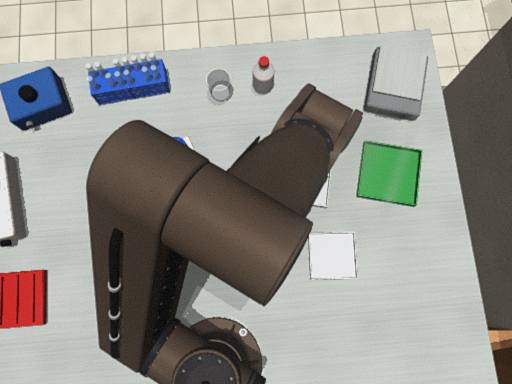

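Wrist view: the roll is at (252,245) over the tray, whose near rim has corners at (173,102) and (334,103).

```bash
python3 -c "
from h import *
m=dict(np.load('w4.npz'))
a=ray('wrist',173,102,22,m);b=ray('wrist',334,103,22,m)
d=(b-a);L=np.linalg.norm(d);d/=L;n=np.array([d[1],-d[0],0]); print(a,b,L,np.degrees(np.arctan2(d[1],d[0])))
c=(a+b)/2+85*n; print(c)
delta([c[0],c[1],30],np.radians(-13))
"
```

```text
[ 441.7815 -186.7332   22.    ] [ 603.8166 -225.0994   22.    ] 166.51516817372215 -13.320979703531215
[ 503.2145 -288.6293   22.    ]
pos [ 502.9781 -283.1329  170.6439] rot [-1.5723  0.0007 -1.7952] jaw deg -12.859041326387334 t 6.2833 F [ 0.1797  0.1662 -0.3826] open 0.5765633033331476
slide [0.0054 0.1406 0.0017]
dr [ 0.0015  0.0025 -0.0007]
```

Emit:
{"api": "drive_tool", "payload": {
  "steps": [
    {"slide":[0.001,0.025,0],"dr":[0,0,0],"fingers":0.045},
    {"slide":[0.002,0.05,0],"dr":[0,0,0],"fingers":0.045},
    {"slide":[0.003,0.075,0],"dr":[0,0,0],"fingers":0.045},
    {"slide":[0.004,0.1,0],"dr":[0,0,0],"fingers":0.045},
    {"slide":[0.004,0.12,0],"dr":[0,0,0],"fingers":0.045}
  ]
}}

```text
t: 6.7
eef_pos: [502.4, -284.4, 49.8]
tcp_rot: [-1.572, 0.001, -1.792]
ft_force: [-0.4, -0.0, -0.5]
opening: 0.572
```

Emit:
{"api": "drive_tool", "payload": {
  "steps": [
    {"slide":[0,0.01,0],"dr":[0,0,0],"fingers":0.045},
    {"slide":[0,0.018,0],"dr":[0,0,0],"fingers":0.045},
    {"slide":[0,0.024,0],"dr":[0,0,0],"fingers":0.045},
    {"slide":[0,0.028,0],"dr":[0,0,0],"fingers":0.045},
    {"slide":[0,0.031,0],"dr":[0,0,0],"fingers":0.045}
  ]
}}

```text
t: 7.12
eef_pos: [503.3, -286.1, 20.9]
tcp_rot: [-1.57, -0.0, -1.793]
ft_force: [-0.5, -0.0, -0.4]
opening: 0.573
```

Emit:
{"api": "drive_tool", "payload": {
  "steps": [
    {"slide":[0,0.002,0],"dr":[0,0,0],"fingers":0.045},
    {"slide":[0,0.003,0],"dr":[0,0,0],"fingers":0.045},
    {"slide":[0,0.004,0],"dr":[0,0,0],"fingers":0.045},
    {"slide":[0,0.005,0],"dr":[0,0,0],"fingers":0.045}
  ]
}}

```text
t: 7.45
eef_pos: [503.2, -286.3, 15.9]
tcp_rot: [-1.57, -0.0, -1.794]
ft_force: [-0.5, 0.1, -0.7]
opening: 0.572
```

Emit:
{"api": "drive_tool", "payload": {
  "steps": [
    {"slide":[0,0.001,0],"dr":[0,0,0],"fingers":0.045},
    {"slide":[0,0.002,0],"dr":[0,0,0],"fingers":0.045},
    {"slide":[0,0.003,0],"dr":[0,0,0],"fingers":0.045}
  ]
}}

```text
t: 7.7
eef_pos: [503.1, -286.2, 12.6]
tcp_rot: [-1.571, 0.0, -1.794]
ft_force: [0.1, -0.2, -1.5]
opening: 0.568
```

Emit:
{"api": "drive_tool", "payload": {
  "steps": [
    {"slide":[0,0.001,0],"dr":[0,0,0],"fingers":0.045},
    {"slide":[0,0.001,0],"dr":[0,0,0],"fingers":0.045}
  ]
}}

```text
t: 7.87
eef_pos: [503.0, -286.1, 11.4]
tcp_rot: [-1.571, 0.0, -1.794]
ft_force: [-0.3, 0.0, -0.4]
opening: 0.574
```

Emit:
{"api": "drive_tool", "payload": {
  "steps": [
    {"slide":[0,0.001,0],"dr":[0,0,0],"fingers":0.045},
    {"slide":[0,0.001,0],"dr":[0,0,0],"fingers":0.045}
  ]
}}

```text
t: 8.03
eef_pos: [503.1, -286.2, 11.0]
tcp_rot: [-1.571, -0.0, -1.794]
ft_force: [-0.7, 1.1, 4.0]
opening: 0.572
```

Emit:
{"api": "drive_tool", "payload": {
  "steps": [
    {"slide":[0,0.0005,0],"dr":[0,0,0],"fingers":0.045},
    {"slide":[0,0.0005,0],"dr":[0,0,0],"fingers":0.045}
  ]
}}

```text
t: 8.2
eef_pos: [503.1, -286.2, 10.9]
tcp_rot: [-1.57, -0.0, -1.794]
ft_force: [-2.2, 1.1, 9.5]
opening: 0.573
```

Contact is firm: the floor pushes up with 9.5 N at the expected height. I'll open slowly, then look.

Emit:
{"api": "drive_tool", "payload": {
  "steps": [
    {"slide":[0,0,0],"dr":[0,0,0],"fingers":0.058},
    {"slide":[0,0,0],"dr":[0,0,0],"fingers":0.065},
    {"slide":[0,0,0],"dr":[0,0,0],"fingers":0.075},
    {"slide":[0,0,0],"dr":[0,0,0],"fingers":0.085},
    {"slide":[0,0,0],"dr":[0,0,0],"fingers":0.09}
  ]
}}

```text
t: 8.62
eef_pos: [503.0, -286.1, 10.0]
tcp_rot: [-1.571, 0.0, -1.794]
ft_force: [-0.2, -0.2, 0.0]
opening: 0.837
```

Emit:
{"api": "drive_tool", "payload": {
  "steps": [
    {"slide":[0,0,0],"dr":[0,0,0],"fingers":0.09},
    {"slide":[0,-0.005,0],"dr":[0,0,0],"fingers":0.09},
    {"slide":[0,-0.015,0],"dr":[0,0,0],"fingers":0.09},
    {"slide":[0,-0.03,0],"dr":[0,0,0],"fingers":0.09},
    {"slide":[0,-0.05,0],"dr":[0,0,0],"fingers":0.09}
  ]
}}

```text
t: 9.03
eef_pos: [502.7, -285.9, 60.6]
tcp_rot: [-1.572, 0.001, -1.794]
ft_force: [0.8, -0.3, 0.0]
opening: 0.945
```

Emit:
{"api": "drive_tool", "payload": {
  "steps": [
    {"slide":[0,-0.02,0],"dr":[0,0,0],"fingers":0.09},
    {"slide":[0,-0.045,0],"dr":[0,0,0],"fingers":0.09},
    {"slide":[0,-0.07,0],"dr":[0,0,0],"fingers":0.09},
    {"slide":[0,-0.095,0],"dr":[0,0,0],"fingers":0.09},
    {"slide":[0,-0.12,0],"dr":[0,0,0],"fingers":0.09}
  ]
}}

```text
t: 9.45
eef_pos: [502.8, -286.0, 182.4]
tcp_rot: [-1.57, -0.0, -1.794]
ft_force: [0.2, -0.1, -0.6]
opening: 0.944
```

```bash
python3 -c "
from h import *
import cv2
cv2.imwrite('pics/w5.png',optics.read_camera('wrist')[:,:,::-1])
cv2.imwrite('pics/s5.png',optics.read_camera('scene')[:,:,::-1])
delta([502,-284,170],np.radians(-13))
"
```

```text
pos [ 504.2281 -286.929   184.9094] rot [-1.5642 -0.0027 -1.7937] jaw deg -12.771379447254755 t 9.55 F [ 0.6708 -0.7169  0.2503] open 0.9472982284676884
slide [-0.0024  0.0149 -0.0029]
dr [-0.0066  0.004   0.0027]
```

View pics/w5.png

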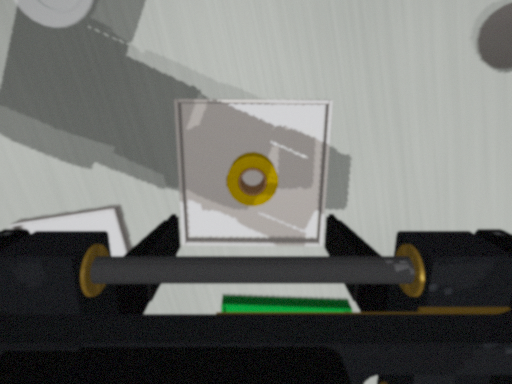

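View pics/s5.png

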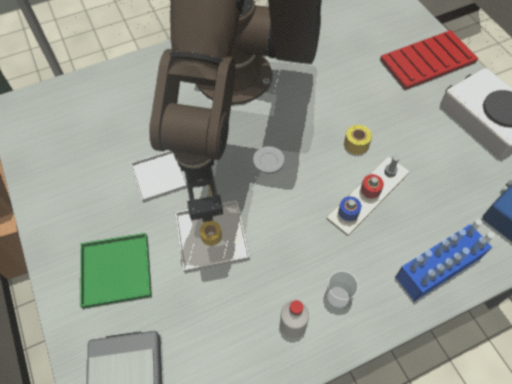

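The wrist view shows the roll lying flat in the middle of the tray at (252,179). In the scene view, red (372,185) and blue (349,207) are still on their posts, and the gripper is well above the tray.

Emit:
{"api": "drive_tool", "payload": {
  "steps": [
    {"slide":[0,0,0],"dr":[0,0,0],"fingers":0.09},
    {"slide":[0,0,0],"dr":[0,0,0],"fingers":0.09},
    {"slide":[0,0,0],"dr":[0,0,0],"fingers":0.09}
  ]
}}

```text
t: 9.8
eef_pos: [502.6, -285.8, 179.3]
tcp_rot: [-1.572, 0.001, -1.794]
ft_force: [-0.6, -0.3, -0.4]
opening: 0.942
```

```bash
python3 -c "
from h import *
print(env.job_done())"
```

```text
the job is handed in; nothing more can be done
None
```

I lifted the yellow roll straight up off its post and laid it flat in the middle of the larger white tray. I lowered it until the tray floor pushed back with about 9.5 N, then let go and raised the gripper about 170 mm clear. The job was handed in at about 9.8 s.

**Last checks:** the final pictures show the roll flat and centred in the tray, with the red and blue rolls still on their posts. Nothing touched the robot at hand-in; its force reading was below 1 N.

**Disagreement:** the cameras differed by up to 11 mm on the tray's centre. I aimed between their values, and the wrist camera, looking from above the tray, agreed to within about 5 mm before I lowered the roll.

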